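Level the glazing stage and clip the test tiles into it

ROBOT

A 6-joint arm with a two-finger parallel gripper is mounted at the origin on a cart in front of the work surface, level with it; the furniture and walls round the work are solid. World frame = base frame: x ahead of the robot, y to its left, z up, the work surface at z = 0. Lengths are in m, angles in rad, forces in N, time in s.
With the tool pointing down it reaches from about 0.325 to 0.775 m from the base axis. Payload 5.5 kg.
Tool frame: the origin (TCP) lies between the finger pads; the fingertips stand 8 mm ahead of it and the grasp point (between the pads) lies 11 mm behind it (tcp_to_tips is the distance from the TCP to the fingertips, in m); z points along the fingers, y is the direction in which the jaws open and shut (so a half turn about z gives the same grasp; the last joint's range is limited). The gripper opens to 88 mm and grips with 3 to 60 N. Pads are 20 mm wide; open, the fingers measure 115 mm over their backs; the gripper's body (75 mm by 178 mm) begins 61 mm behind the grasp point.
Start: joints at [-1.31, 0.091, 1.231, -0, 1.82, -0.057], TCP at [0.187, -0.57, 0.231] pointing down, gripper open.
Joint ranges: [-2.87, 2.87], [-0.86, 2.18], [0.17, 2.46], [-1.51, 4.65], [0.06, 2.69], [-2.65, 2.65]. Speed limits (rad/s): [2.57, 2.57, 3.01, 3.14, 3.14, 3.14].

INTERFACE

Orientations are given as a unit quaternion [w, x, y, z].
In Python, from bench import * gives the robot as it stands. Calls block until the motion is done:
- move_to(position, orientation): joint-space move of the TCP to a pose.
- move_l(position, speed=0.15, orientation=None): straight line of the TCP; orientation=None keeps the orientation; speed is the mean speed in m/s.
- movej(angles): joint-space move.
- gripper_open() and close(): open the fingers fully, or close them until they stop; the grip force is fixed at half the most.
- hold(seconds).
- inverse_kinematics(position, orientation): joint angles nearest the present ones, or None.
- state(): the state.
- get_image(name): name is "scene" or "top" or "wrist"; returns a dict with "frame" (420x560x3 uint8, blue, green, red), "depth" (420x560 float32, m along the optical axis (not along the pixel's ray), 0 where there is no reading), "camera_matrix" (3x3 intrinsics, pixels), "k1" (the pictures are not rectified: a ray, as slopes to the right and down, at radius r is drawn at 1 + k1 r^2 times it, then the intrinsics apply), "view" (4x4, takes a point from world to camera coordinates). Camera axes: x right, y up, looking along -z (the intrinsics and any distortion apply to the point x, -y, -z); pixel columns grow to the right and rows downward; lengths in m; the calibration is good to about 2 mm. A picture is of the moment at which its call begins.
A pose or a line that the arm cannot do raises IKError and nothing moves.
- job_done(): hands the job in, once; it reports no verdict.
The state is a dict: "time": time; "joint_pos": joint angles; "dq": joint speeds; "joint_torque": joint torques, N m; "ee_pos": TCP position; "ee_rot": TCP orientation; "ft_force": force on the tool from outside, world axes, zero at the start; "moment": the same for the moment, N m; "finger_gap": finger opening in m.
Only numpy, scipy, OpenCV 4.12 (cv2) and the standard library are available. Lean on these libraries where they do the work, as an engineer would, in place of code of your own. Each camera call takes 0.05 s, during which the arm holds its last target. There are 200 camera calls.

TASK

Get the glazing stage ready: turn its foot knob until the platform sits level, and load every test tile that is lying on the table into the holder of its own colour. For each tile draw that holder's sprung curved arm back until it stays open, lay the tile flat and glazed side up in the holder with its far end and left side against the fixed edges, and push the arm back so that it snaps shut on the tile's corner and holds it fully home. Leave all arms shut at the end, those of empty holders too, and leave the jar, the bowl and the lump of clay where they are.

Things in the scene. Friction and masses are not known exactly. Their poses are not given: they have to be found in the camera images.
- glaze_stage: levelling stage: fixed grey base 225 x 340 mm carrying a white hinged platform 244 x 362 mm, top face 45 mm above the table when level. Origin: centre of the base's underside; x to the far side, y left, z up. On it, left to right, the green, blue and yellow tile holders, each with a sprung curved arm in front; black foot knob at the middle of the far edge. Parts stand up to 44 mm above the platform
- platform (a joint): tilt of the platform (rad) about a hinge along the stage's y axis, 112 mm nearer than the stage's origin and 40 mm above the table. 0 = level; negative = far edge low. Starts far edge low by 0.02 to 0.045. It moves only with the foot knob, 0.0135 rad of tilt per rad of knob
- bubble (a joint): place (m) of the 15 mm pale bubble in the bubble level (black housing with a yellow-green strip between the green and blue holders, along the stage's x): 0 = midway between the two black lines (23 mm apart) = level; it runs towards the higher edge, 0.6 mm per 0.001 rad
- foot_knob (a joint): turn of the foot knob (rad), growing clockwise seen from above, range -5 to 5; 0 = platform level. Clockwise raises the far edge. It stays where it is left (friction about 0.08 N m)
- foot_knob_grip (a point): point on the upright axis of the black fluted foot knob, about 42 mm in diameter and 26 mm tall, half-way up it, 26 mm above the platform's top face. Nothing else within 60 mm of its axis stands higher than 10 mm above the platform
- platform_mid (a point): point on the platform's top face above the stage's origin; its z axis is the platform's normal
- tile_green_center (a point): green-glazed test tile, flat bar 110 x 60 x 10 mm, 0.1 to 0.17 kg, bisque with a green glazed top and a bare strip at one end (either end may go first). The point is its centre, half-way up; x along its length, y along its width, z up out of the glazed face. Starts flat on the table, glazed side up. None while absent or held
- holder_green (a point): centre (half-way up) of the green tile when home, over a green rectangle on the platform; the tile's length lies along x (to the far side), y left. Fixed edges 7 mm high: end stop at x = +55 mm, 50 mm wide; two lugs 8 mm thick at y = +30 mm, x from -52 to -28 and +28 to +52 mm, so a 56 mm finger gap between. Right side free. The 3 holders lie 110 mm apart in y
- clip_green (a joint): opening angle (rad) of the sprung curved arm of the green holder: 0 = shut, empty; about 0.2 = shut on a tile that is home; 0.95 = fully back, at its stop and clear of the tile's place. Over-centre spring: below 0.60 it pulls shut, above it pulls open and stays. Shut, it pushes the tile's near right corner with about 6 N to the far left, into the fixed edges. Starts shut
- clip_green_post (a point): grip point on the upright green post (14 mm diameter, up to 5 N to move) at the arm's free end, 10 mm below its top, 34 mm above the platform's top. The arm's pivot is 88 mm nearer (-x) and 2 mm left (+y) of the holder point; the post is 71 mm from it at angle -0.685 - (opening angle) rad from the holder's x axis, so opening swings it clockwise from above, to the robot
- tile_blue_center (a point): blue-glazed test tile, flat bar 110 x 60 x 10 mm, 0.1 to 0.17 kg, bisque with a blue glazed top and a bare strip at one end (either end may go first). The point is its centre, half-way up; x along its length, y along its width, z up out of the glazed face. Starts flat on the table, glazed side up. None while absent or held
- holder_blue (a point): centre (half-way up) of the blue tile when home, over a blue rectangle on the platform; the tile's length lies along x (to the far side), y left. Fixed edges 7 mm high: end stop at x = +55 mm, 50 mm wide; two lugs 8 mm thick at y = +30 mm, x from -52 to -28 and +28 to +52 mm, so a 56 mm finger gap between. Right side free. The 3 holders lie 110 mm apart in y
- clip_blue (a joint): opening angle (rad) of the sprung curved arm of the blue holder: 0 = shut, empty; about 0.2 = shut on a tile that is home; 0.95 = fully back, at its stop and clear of the tile's place. Over-centre spring: below 0.60 it pulls shut, above it pulls open and stays. Shut, it pushes the tile's near right corner with about 6 N to the far left, into the fixed edges. Starts shut
- clip_blue_post (a point): grip point on the upright blue post (14 mm diameter, up to 5 N to move) at the arm's free end, 10 mm below its top, 34 mm above the platform's top. The arm's pivot is 88 mm nearer (-x) and 2 mm left (+y) of the holder point; the post is 71 mm from it at angle -0.685 - (opening angle) rad from the holder's x axis, so opening swings it clockwise from above, to the robot
- tile_yellow_center (a point): yellow-glazed test tile, flat bar 110 x 60 x 10 mm, 0.1 to 0.17 kg, bisque with a yellow glazed top and a bare strip at one end (either end may go first). The point is its centre, half-way up; x along its length, y along its width, z up out of the glazed face. Starts flat on the table, glazed side up. None while absent or held
- holder_yellow (a point): centre (half-way up) of the yellow tile when home, over a yellow rectangle on the platform; the tile's length lies along x (to the far side), y left. Fixed edges 7 mm high: end stop at x = +55 mm, 50 mm wide; two lugs 8 mm thick at y = +30 mm, x from -52 to -28 and +28 to +52 mm, so a 56 mm finger gap between. Right side free. The 3 holders lie 110 mm apart in y
- clip_yellow (a joint): opening angle (rad) of the sprung curved arm of the yellow holder: 0 = shut, empty; about 0.2 = shut on a tile that is home; 0.95 = fully back, at its stop and clear of the tile's place. Over-centre spring: below 0.60 it pulls shut, above it pulls open and stays. Shut, it pushes the tile's near right corner with about 6 N to the far left, into the fixed edges. Starts shut
- clip_yellow_post (a point): grip point on the upright yellow post (14 mm diameter, up to 5 N to move) at the arm's free end, 10 mm below its top, 34 mm above the platform's top. The arm's pivot is 88 mm nearer (-x) and 2 mm left (+y) of the holder point; the post is 71 mm from it at angle -0.685 - (opening angle) rad from the holder's x axis, so opening swings it clockwise from above, to the robot
- cream_jar: bystander: closed cream glaze jar, 62 mm wide, 82 mm tall, standing on the table; origin at the centre of its underside
- bowl: bystander: grey clay pinch bowl, 130 mm wide, 59 mm tall, standing on the table; origin at the centre of its underside
- clay_lump: bystander: grey lump of clay, about 55 mm, on the table; origin at its underside
Things that resemble listed ones, but are neither listed nor needed, are in the scene too. What is shaped like the part that bears tile_yellow_center but red is not meant.

How it is judged:
On the way:
1. an arm is drawn back past its dead centre (value of joint any of clip_green, clip_blue, clip_yellow above 0.7 rad), for 0.1 s.
At the end, for the whole second after the job is handed in: The platform is level within 0.008 rad; every tile present lies in the holder of its own colour within 3 mm of fully home in x, y and height, lined up within 0.05 rad and flat; all three arms are shut (opening angle below 0.3 rad) (angle between platform_mid's own z axis and vertical below 0.008 rad and x of tile_green_center in the frame of holder_green between -0.003 and 0.003 m and y of tile_green_center in the frame of holder_green between -0.003 and 0.003 m and z of tile_green_center in the frame of holder_green between -0.003 and 0.003 m and angle between the x axis of tile_green_center and the x axis of holder_green, either way round below 0.05 rad and angle between each of tile_green_center, tile_blue_center, tile_yellow_center's own z axis and vertical below 0.05 rad and value of joint each of clip_green, clip_blue, clip_yellow below 0.3 rad and x of tile_blue_center in the frame of holder_blue between -0.003 and 0.003 m and y of tile_blue_center in the frame of holder_blue between -0.003 and 0.003 m and z of tile_blue_center in the frame of holder_blue between -0.003 and 0.003 m and angle between the x axis of tile_blue_center and the x axis of holder_blue, either way round below 0.05 rad and x of tile_yellow_center in the frame of holder_yellow between -0.003 and 0.003 m and y of tile_yellow_center in the frame of holder_yellow between -0.003 and 0.003 m and z of tile_yellow_center in the frame of holder_yellow between -0.003 and 0.003 m and angle between the x axis of tile_yellow_center and the x axis of holder_yellow, either way round below 0.05 rad); the robot touches nothing.
It fails at once if a bystander (jar, bowl or lump of clay) is pushed more than 25 mm from its place (distance of any of cream_jar, bowl, clay_lump from where it was at the start of the episode above 0.025 m).
Of tile_green, tile_blue, tile_yellow only 2 to 3 are there at a start; the rules pass over those that are not, and their reading is None.
At some moment in a run one of tile_green, tile_blue, tile_yellow may be knocked a few centimetres aside while the robot is not near it.
Once in a run the grip may slacken for a moment while it holds something.
It also fails if it takes over 210 s, if anything falls off the work surface, if the arm or the gripper's body presses on something with over 40 N, if the wrist force passes 120 N, or if a joint passes its speed limit or range.

## Working session

There is one attempt and no reset: what is moved stays moved. The work goes in short steps, each a Python script; the robot and the scene stay as the last script left them, time stands still between calls to the robot, and variables do not carry over. Pictures are saved under pics/ and viewed, about 12 in all and at most 16, crops included, and the job is handed in when it is done.

```bash
ls; mkdir -p pics
cat > h.py <<'E'
from bench import *
import numpy as np, cv2
from scipy.spatial.transform import Rotation as R
def q(yaw):  # tool down, jaw(y) axis direction at yaw+... 
    r=(R.from_euler('z',yaw)*R.from_euler('x',np.pi)).as_quat(); return [r[3],r[0],r[1],r[2]]
def cam(im,pts): # pixel->unit-depth rays, world
    K=im["camera_matrix"]; pts=np.atleast_2d(np.float64(pts))
    u=cv2.undistortPoints(pts.reshape(-1,1,2),np.array(K,float),np.array([im["k1"],0,0,0,0.])).reshape(-1,2)
    V=np.array(im["view"]); Rt=V[:3,:3].T; o=-Rt@V[:3,3]
    return o,(Rt@np.c_[u[:,0],-u[:,1],-np.ones(len(u))].T).T
def onplane(im,pts,z):
    o,d=cam(im,pts); return o+d*((z-o[2])/d[:,2])[:,None]
def cloud(im):
    D=im["depth"]; h,w=D.shape; g=np.stack(np.meshgrid(np.arange(w),np.arange(h)),-1).reshape(-1,2)
    o,d=cam(im,g); return (o+d*D.reshape(-1,1)).reshape(h,w,3)
def proj(im,P):
    V=np.array(im["view"]); c=(V[:3,:3]@np.atleast_2d(P).T).T+V[:3,3]; x=c[:,0]/-c[:,2]; y=-c[:,1]/-c[:,2]
    s=1+im["k1"]*(x*x+y*y); K=np.array(im["camera_matrix"]); return np.c_[K[0,0]*x*s+K[0,2],K[1,1]*y*s+K[1,2]]
E
python3 - <<'E'
from h import *
s=state(); print(s)
for n in("scene","top"):
    im=get_image(n); cv2.imwrite(f"pics/{n}0.png",im["frame"]); print(n,im["camera_matrix"],im["k1"],np.linalg.inv(im["view"])[:3,3])
    np.save(n+"0.npy",im,allow_pickle=True)
a=cv2.imread("pics/scene0.png");b=cv2.imread("pics/top0.png")
E
```

```text
pics
{'time': 0.0, 'joint_pos': array([-1.30971766e+00,  9.18575366e-02,  1.23189302e+00,  8.71188349e-06,
        1.81980883e+00, -5.66947673e-02]), 'dq': array([-0.00143632,  0.00261059, -0.00143736,  0.00178262, -0.00020316,
       -0.00125356]), 'joint_torque': array([-1.50175176e-03, -4.46444678e+01, -4.06450224e+01,  6.96792011e-02,
        2.92780646e-02, -1.34856132e-04]), 'ee_pos': array([ 0.18740062, -0.56967891,  0.22950364]), 'ee_rot': array([-9.78668990e-04,  9.87403391e-01,  1.58220023e-01, -9.61169126e-05]), 'ft_force': array([-0.44931698, -0.5137125 , -0.51954865]), 'moment': array([-0.03262707,  0.00548741,  0.02830989]), 'finger_gap': 0.08811302130822526}
scene [[541.48245103   0.         282.84856706]
 [  0.         541.48245103 196.79374269]
 [  0.           0.           1.        ]] -0.10188606253219588 [0.09809804 0.73032061 1.35441135]
top [[469.80972118   0.         278.33132979]
 [  0.         469.80972118 202.85096178]
 [  0.           0.           1.        ]] -0.03306021252868027 [ 0.41908427 -0.0671396   1.35243671]
```

View pics/top0.png

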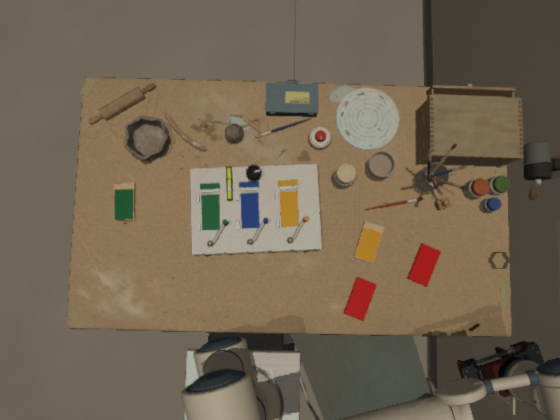

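View pics/scene0.png

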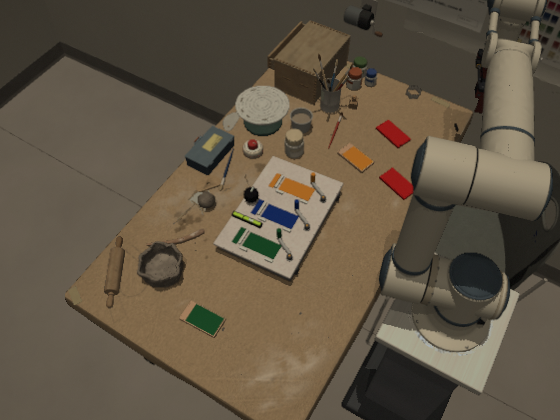

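Top view: the tiles are green (124,203) and yellow/orange (369,242); there is no blue tile. The red lookalikes are at (424,265) and (360,299). The stage is at about (256,209), with the knob at (254,173), the bubble level at (229,184), and posts at (226,223), (266,221) and (306,219). The bystanders are the jar (346,175), the bowl (149,138) and the clay (234,133).

Run:
```python
from h import *
im=np.load("top0.npy",allow_pickle=True).item(); f=im["frame"]; hsv=cv2.cvtColor(f,cv2.COLOR_BGR2HSV); C=cloud(im)
m=((hsv[...,1]<45)&(hsv[...,2]>140)).astype(np.uint8); m[:150]=0;m[265:]=0;m[:,:180]=0;m[:,330:]=0
P=C[m>0]; print("platform z",np.median(P[:,2]),len(P))
A=np.c_[P[:,:2],np.ones(len(P))]
w=np.ones(len(P),bool)
for _ in range(5):
    c,*_=np.linalg.lstsq(A[w],P[w,2],rcond=None); w=abs(P[:,2]-A@c)<.003
print("plane",c,w.sum())
cs=cv2.findContours(cv2.morphologyEx(m,cv2.MORPH_CLOSE,np.ones((9,9))),0,2)[0]; k=max(cs,key=cv2.contourArea).reshape(-1,2)
o,d=cam(im,k); t=(c[2]+c[0]*o[0]+c[1]*o[1]-o[2])/(d[:,2]-c[0]*d[:,0]-c[1]*d[:,1]); W=o+d*t[:,None]
r=cv2.minAreaRect(W[:,:2].astype(np.float32)); print("plat rect",r, cv2.boxPoints(r))
def blob(name,lo,hi,z):
    mm=cv2.inRange(hsv,lo,hi); n,l,st,ce=cv2.connectedComponentsWithStats(mm)
    for i in range(1,n):
        if st[i,4]>25:
            g=cv2.findContours((l==i).astype(np.uint8),0,2)[0][0].reshape(-1,2)
            W=onplane(im,g,z); r=cv2.minAreaRect(W[:,:2].astype(np.float32))
            print(name,st[i,4],ce[i].round(1),"w",np.round(r[0],4),np.round(r[1],4),round(r[2],1),"z",np.median(C[l==i][:,2]).round(4))
blob("green",(60,100,40),(85,255,255),.01)
blob("blue",(105,120,50),(130,255,255),.045)
blob("yel",(8,190,150),(30,255,255),.01)
for p in [(254,172),(229,184)]: print(p,C[p[1],p[0]])
cv2.imwrite("pics/stage0.png",cv2.resize(f[155:265,180:330],None,fx=5,fy=5,interpolation=cv2.INTER_CUBIC))
```

```text
platform z 0.04297503561312688 7689
plane [-0.08594889 -0.01265615  0.09248294] 2374
plat rect ((0.550189733505249, -0.023416519165039062), (0.24304533004760742, 0.35995620489120483), 3.7932968139648438) [[ 0.41702643  0.1481277 ]
 [ 0.44084015 -0.21103993]
 [ 0.68335307 -0.19496074]
 [ 0.65953934  0.16420689]]
green 67 [209.8 185.6] w [0.6148 0.1099] [0.0087 0.049 ] 1.4 z 0.0413
green 480 [123.1 204.1] w [0.5551 0.3543] [0.0818 0.0488] 3.5 z 0.0105
green 533 [210.3 211.8] w [0.5396 0.1056] [0.0952 0.0458] 2.3 z 0.0431
blue 73 [248.8 183.9] w [ 0.6167 -0.0041] [0.0125 0.0484] 9.7 z 0.0413
blue 537 [249.5 210.1] w [ 0.5427 -0.0089] [0.0931 0.045 ] 3.6 z 0.0434
blue 34 [490.5 204.4] w [ 0.5764 -0.6931] [0.0282 0.0169] 8.0 z 0.0562
yel 43 [287.8 182.4] w [ 0.6294 -0.1147] [0.0068 0.0493] 5.3 z 0.0428
yel 266 [288.6 203.7] w [ 0.5557 -0.1194] [0.0881 0.0419] 4.6 z 0.0429
yel 462 [368.1 244.4] w [ 0.4562 -0.349 ] [0.0478 0.0799] 72.9 z 0.0107
(254, 172) [ 0.64544906 -0.01958091  0.0773975 ]
(229, 184) [0.61453978 0.05038569 0.04982993]
```

View pics/stage0.png

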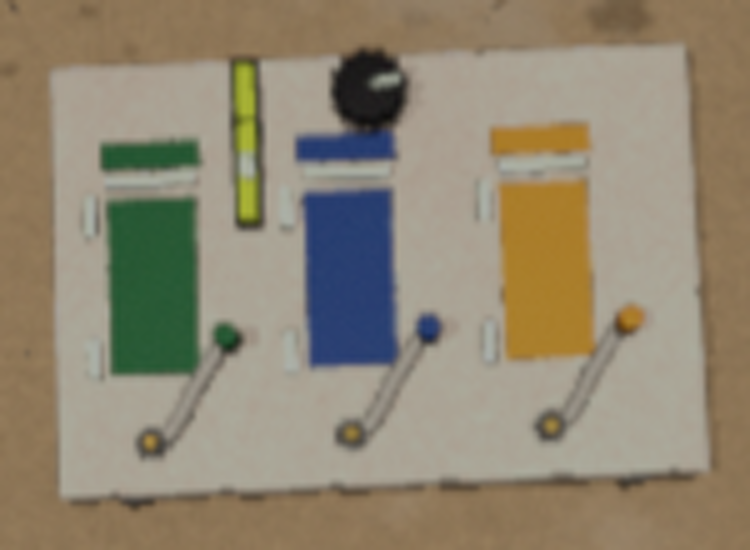

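Run:
```python
from h import *
move_to([0.48,-0.02,0.36],q(np.pi/2))
im=get_image("wrist"); np.save("w1.npy",im,allow_pickle=True); cv2.imwrite("pics/w1.png",cv2.resize(im["frame"],None,fx=1.4,fy=1.4))
V=np.linalg.inv(im["view"]); print(state()["time"],state()["joint_pos"],V.round(3),im["camera_matrix"],im["k1"])
```

```text
2.4167 [-1.13854030e-01 -1.59895841e-01  1.24332381e+00 -1.59381966e-04
  2.05881905e+00 -1.12481641e-01] [[ 1.     0.001  0.002  0.481]
 [-0.002  0.964  0.266  0.052]
 [-0.002 -0.266  0.964  0.514]
 [ 0.     0.     0.     1.   ]] [[364.59890676   0.         277.74263192]
 [  0.         364.59890676 213.11214065]
 [  0.           0.           1.        ]] 0.001512250269114277
```

View pics/w1.png

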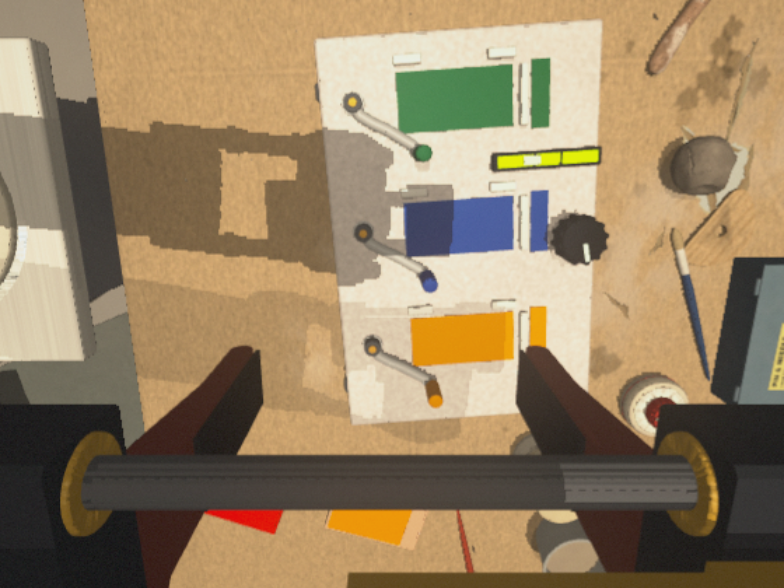

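Wrist view: the bubble is at (531,160) and one line at (561,156), so the mid should be near (548,158). That puts the bubble about 16 mm to the near side, a tilt of about −0.027 and a knob angle of about −2 rad. The knob is at (580,239).

```bash
cat >> h.py <<'E'
def knob(im,guess):
    hsv=cv2.cvtColor(im["frame"],cv2.COLOR_BGR2HSV); C=cloud(im)
    m=((hsv[...,2]<75)&(C[...,2]>.045)&(C[...,2]<.1)&(np.hypot(C[...,0]-guess[0],C[...,1]-guess[1])<.04))
    P=C[m]; top=P[P[:,2]>np.percentile(P[:,2],90)-.004]
    (x,y),r=cv2.minEnclosingCircle(top[:,:2].astype(np.float32)); return x,y,r,np.median(top[:,2])
def strip(im,f=None):
    # profile along bubble strip: yellow-green pixels
    hsv=cv2.cvtColor(im["frame"],cv2.COLOR_BGR2HSV); m=cv2.inRange(hsv,(25,150,120),(38,255,255))
    n,l,st,ce=cv2.connectedComponentsWithStats(cv2.morphologyEx(m,cv2.MORPH_CLOSE,np.ones((15,15)))); i=1+np.argmax(st[1:,4])
    r=cv2.minAreaRect(np.argwhere(l==i)[:,::-1].astype(np.float32)); return r
E
python3 - <<'E'
from h import *
im=np.load("w1.npy",allow_pickle=True).item()
print(knob(im,(.645,-.02)),knob(np.load("top0.npy",allow_pickle=True).item(),(.645,-.02)))
r=strip(im); print(r); b=cv2.boxPoints(r)
W=onplane(im,b,.05); print(W)
c=np.array(r[0]); L=max(r[1]); a=b-b[0]; n=np.linalg.norm(a,axis=1); e=a[[i for i in range(4) if abs(n[i]-L)<.5][0]]/L
if e[0]<0:e=-e
F=cv2.cvtColor(im["frame"],cv2.COLOR_BGR2HSV)
for s in np.arange(-L/2-3,L/2+4,1.5):
    p=c+e*s; print(p.round(0),im["frame"][int(round(p[1])),int(round(p[0]))],end=";")
E
```

```text
(0.6464623212814331, -0.01753222942352295, 0.02154739573597908, np.float64(0.07827799624671294)) (0.6460204720497131, -0.018226707354187965, 0.019320067018270493, np.float64(0.08000372565788783))
((391.01544189453125, 113.22308349609375), (9.391485214233398, 72.65499877929688), 86.05481719970703)
[[0.57368215 0.05295126 0.05      ]
 [0.66178508 0.05865112 0.05      ]
 [0.66376493 0.04760303 0.05      ]
 [0.57508476 0.04182019 0.05      ]]
[352. 116.] [60 68 74];[353. 116.] [65 75 80];[355. 116.] [ 33 183 171];[356. 116.] [ 10 235 225];[358. 116.] [ 10 239 231];[359. 115.] [ 10 239 230];[361. 115.] [ 10 240 231];[362. 115.] [ 10 239 230];[364. 115.] [ 10 240 230];[365. 115.] [ 10 239 231];[367. 115.] [ 10 240 231];[368. 115.] [ 10 239 230];[370. 115.] [ 10 239 230];[371. 115.] [ 10 239 229];[373. 114.] [ 10 225 213];[374. 114.] [159 225 220];[376. 114.] [214 239 236];[377. 114.] [214 239 236];[379. 114.] [214 239 236];[380. 114.] [213 239 236];[382. 114.] [212 239 236];[383. 114.] [210 239 236];[385. 114.] [217 239 236];[386. 114.] [118 239 230];[388. 113.] [ 10 239 228];[389. 113.] [ 10 239 228];[391. 113.] [ 10 239 227];[392. 113.] [ 10 239 227];[394. 113.] [ 10 239 227];[395. 113.] [ 10 239 227];[397. 113.] [ 10 239 227];[398. 113.] [ 10 239 227];[400. 113.] [ 38 161 148];[401. 113.] [ 39 150 137];[403. 112.] [ 10 239 227];[404. 112.] [ 10 239 226];[406. 112.] [ 10 239 226];[407. 112.] [ 10 239 226];[409. 112.] [ 10 239 226];[410. 112.] [ 10 240 227];[412. 112.] [ 10 239 226];[413. 112.] [ 10 239 226];[415. 112.] [ 10 239 226];[416. 111.] [ 10 239 225];[418. 111.] [ 10 240 226];[419. 111.] [ 10 239 225];[421. 111.] [ 10 239 225];[422. 111.] [ 10 240 225];[424. 111.] [ 10 239 225];[425. 111.] [ 10 239 224];[427. 111.] [ 23 164 147];[428. 111.] [53 62 69];[430. 111.] [112 161 199];[431. 110.] [116 171 211];
```

```bash
cat >> h.py <<'E'
def turn(k,z,y0,dth,steps=8):
    move_to([k[0],k[1],z+.10],q(y0)); move_l([k[0],k[1],z],.1); close()
    g=state()["finger_gap"]; print("gap",g,state()["ft_force"].round(1))
    for i in range(1,steps+1):
        a=dth*i/steps; j=inverse_kinematics([k[0],k[1],z+.0028*a],q(y0-a)); movej(j)
    print("f",state()["ft_force"].round(1),"gap",state()["finger_gap"],state()["joint_pos"][5])
    gripper_open(); move_l([k[0],k[1],z+.12],.2)
def bubble(im):
    r=strip(im); c=np.array(r[0]); L=max(r[1]); b=cv2.boxPoints(r); a=b-b[0]; n=np.linalg.norm(a,axis=1); e=a[np.argmin(abs(n-L))]/L
    if e[0]<0:e=-e
    s=np.arange(-L/2+2,L/2-2,.25); p=(c+e*s[:,None]).astype(np.float32)
    B=cv2.remap(im["frame"][...,0],p[:,0],p[:,1],cv2.INTER_LINEAR).ravel(); G=cv2.remap(im["frame"][...,1],p[:,0],p[:,1],cv2.INTER_LINEAR).ravel()
    bub=s[B>100]; mm=88.2/L
    return bub.mean()*mm,(bub.max()-bub.min())*mm,s[G<200]*mm
E
python3 - <<'E'
from h import *
turn((.6463,-.018),.054,np.pi/2+.9,1.65)
move_to([0.48,-0.02,0.36],q(np.pi/2))
im=get_image("wrist"); np.save("w2.npy",im,allow_pickle=True); cv2.imwrite("pics/w2.png",cv2.resize(im["frame"],None,fx=1.4,fy=1.4))
print(bubble(im),knob(im,(.646,-.018)),state()["time"])
E
```

```text
gap 0.03945418977692241 [ 4.2  3.  -0.5]
f [ 3.3  5.1 -0.8] gap 0.03921463394397279 0.6624711833703018
(np.float64(-0.5848438865459151), np.float64(14.654588656764606), array([-12.99638326, -12.69731002, -12.39823678, -12.09916355,
       -11.80009031, -11.50101707, -11.20194383, -10.90287059,
       -10.60379736,  10.63040253,  10.92947577,  11.22854901,
        11.52762225,  11.82669549,  12.12576872,  12.42484196,
        12.7239152 ,  13.02298844,  13.32206168])) (0.6454554796218872, -0.017110418528318405, 0.02125939540565014, np.float64(0.08302348558218081)) 10.5833
```

View pics/w2.png

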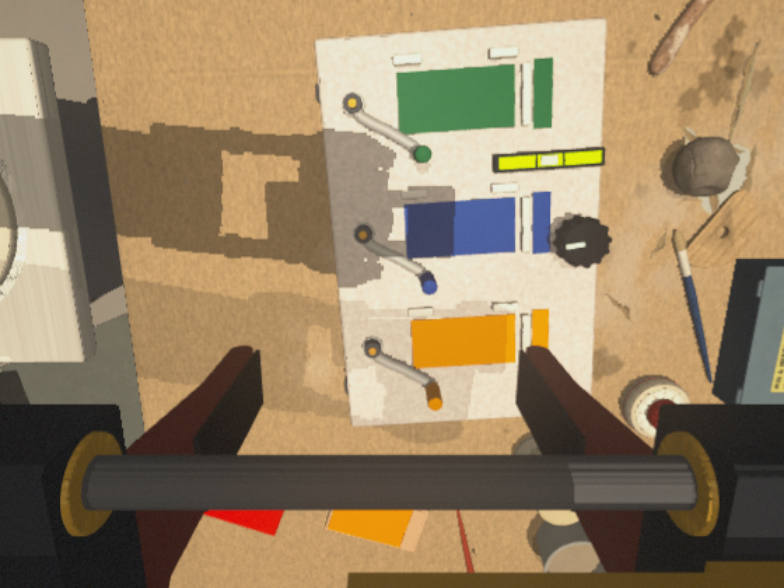

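The bubble is now centred between the lines (548,160), so the platform is level. Next I measure the holders on the z = 45 mm plane.

Run:
```python
from h import *
im=np.load("w2.npy",allow_pickle=True).item(); f=im["frame"]; hsv=cv2.cvtColor(f,cv2.COLOR_BGR2HSV)
th=.066
for it in range(1):
  for nm,lo,hi in [("g",(60,80,30),(90,255,255)),("b",(105,100,30),(130,255,255)),("y",(8,190,130),(24,255,255))]:
    mm=cv2.inRange(hsv,lo,hi); mm[340:]=0
    n,l,st,ce=cv2.connectedComponentsWithStats(mm)
    for i in range(1,n):
        if st[i,4]>40:
            g=np.argwhere(l==i)[:,::-1].astype(float); tall=st[i,4]<500
            for z in ([.045]):
                W=onplane(im,g,z)[:,:2]; r=cv2.minAreaRect(W.astype(np.float32)); 
                print(nm,st[i,4],ce[i].round(1),"mean",W.mean(0).round(4),"rect",np.round(r[0],4),np.round(r[1],4),round(r[2],1),cv2.boxPoints(r).round(4).tolist() if st[i,4]>1000 else "", "post@.089",onplane(im,ce[i],.087)[0,:2].round(4))
# platform
m=((hsv[...,1]<70)&(hsv[...,2]>90)).astype(np.uint8); m[:,:215]=0; m[320:]=0; m[:,440:]=0
m=cv2.morphologyEx(m,cv2.MORPH_CLOSE,np.ones((25,25))); k=max(cv2.findContours(m,0,2)[0],key=cv2.contourArea).reshape(-1,2)
W=onplane(im,k,.045)[:,:2]; r=cv2.minAreaRect(W.astype(np.float32)); print(r)
# pivots: gold dots & end stops
for p in [(352,102),(363,233),(372,348)]: print("pivot",onplane(im,np.array(p)/1.4,.057)[0])
```

```text
g 581 [387.5  65.9] mean [0.6105 0.1055] rect [0.611  0.1051] [0.0141 0.0542] 4.3  post@.089 [0.5988 0.1008]
g 3517 [325.6  70.4] mean [0.5366 0.1006] rect [0.5362 0.1002] [0.0976 0.0484] 3.6 [[0.4860000014305115, 0.12129999697208405], [0.48899999260902405, 0.07289999723434448], [0.5864999890327454, 0.07909999787807465], [0.5834000110626221, 0.1273999959230423]] post@.089 [0.5317 0.0964]
g 92 [301.9 109.6] mean [0.509  0.0556] rect [0.5091 0.0551] [0.0123 0.0119] 0.7  post@.089 [0.5065 0.0553]
b 485 [386.2 157.7] mean [ 0.6174 -0.0036] rect [ 0.6179 -0.0048] [0.014  0.0543] 4.2  post@.089 [0.6052 0.0015]
b 1638 [345.4 161.3] mean [ 0.5656 -0.0082] rect [ 0.5641 -0.0083] [0.0582 0.0484] 3.6 [[0.5335000157356262, 0.014000000432133675], [0.5365999937057495, -0.034299999475479126], [0.5946999788284302, -0.03060000017285347], [0.5916000008583069, 0.01769999973475933]] post@.089 [ 0.558  -0.0027]
b 73 [306.6 204.5] mean [ 0.5171 -0.065 ] rect [ 0.517 -0.065] [0.0119 0.0123] 1.3  post@.089 [ 0.5139 -0.0545]
y 302 [385.7 233.8] mean [ 0.6246 -0.1058] rect [ 0.6245 -0.1071] [0.0149 0.0392] 4.2  post@.089 [ 0.6117 -0.0916]
y 2459 [330.9 243.2] mean [ 0.5512 -0.1193] rect [ 0.5507 -0.1197] [0.099  0.0487] 3.6 [[0.4997999966144562, -0.09849999845027924], [0.5029000043869019, -0.14720000326633453], [0.6017000079154968, -0.14090000092983246], [0.5985999703407288, -0.09220000356435776]] post@.089 [ 0.5449 -0.1038]
y 69 [310.5 287.9] mean [ 0.525  -0.1861] rect [ 0.525  -0.1863] [0.0127 0.0124] 1.1  post@.089 [ 0.5211 -0.1647]
((0.5542891621589661, -0.0418982058763504), (0.254932165145874, 0.39612147212028503), 3.7463345527648926)
pivot [0.44849555 0.09701362 0.057     ]
pivot [ 0.45605267 -0.01283917  0.057     ]
pivot [ 0.46297215 -0.12245609  0.057     ]
```

```bash
cat >> h.py <<'E'
TH=.066; PIV={"g":np.array([.4485,.0970]),"y":np.array([.4630,-.1225])}; HOL={"g":np.array([.5363,.1004]),"y":np.array([.5508,-.1192])}
POST0={"g":(.5065,.0553),"y":(.5211,-.1647)}
def arc(c,a,z=.070):
    t=TH-.685-a; p=PIV[c]+.071*np.array([np.cos(t),np.sin(t)]); return [p[0],p[1],z], q(np.pi/2+.952-a)
def swing(c,a0,a1,n=10,z=.070):
    p,o=arc(c,a0,z+.09); move_to(p,o); p[2]=z; move_l(p,.12); close(); print(c,"gap",round(state()["finger_gap"],4),state()["ft_force"].round(1))
    for i in range(1,n+1):
        p,o=arc(c,a0+(a1-a0)*i/n,z); move_l(p,.06,o)
    print("end f",state()["ft_force"].round(1),"gap",round(state()["finger_gap"],4))
    gripper_open(); move_l([p[0],p[1],z+.09],.2)
E
python3 - <<'E'
from h import *
for c in "gy":
    swing(c,0,.93)
move_to([0.48,-0.02,0.36],q(np.pi/2))
im=get_image("wrist"); np.save("w3.npy",im,allow_pickle=True); cv2.imwrite("pics/w3.png",cv2.resize(im["frame"],None,fx=1.4,fy=1.4)); print(state()["time"])
E
```

```text
g gap 0.0136 [ 1.5  2.2 -0.2]
end f [-3.1  0.5  0.6] gap 0.0135
y gap 0.0135 [1.2 1.1 0. ]
end f [-2.8  2.2  4.6] gap 0.0133
26.55
```

View pics/w3.png

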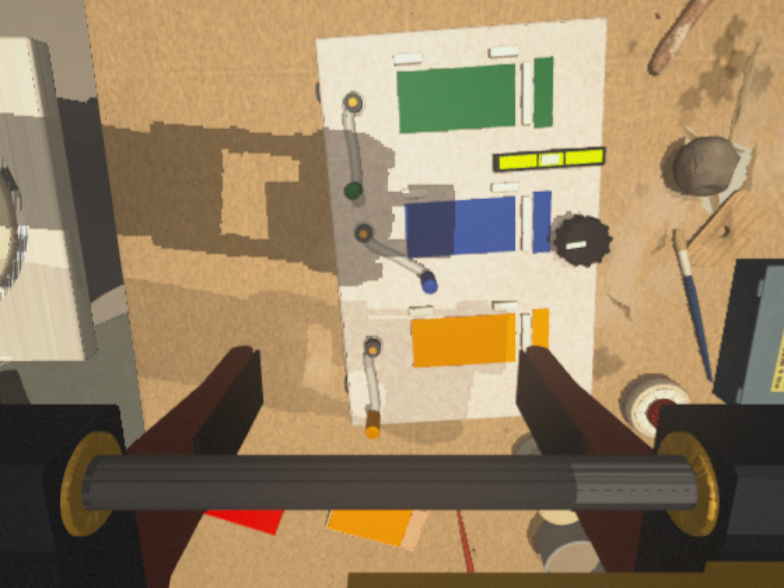

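Both arms are open: the green post is at (353,190) and the yellow at (372,425), with blue still shut. Next is a closer look at both tiles.

```bash
cat >> h.py <<'E'
RNG={"g":((60,80,30),(90,255,255)),"y":((8,190,110),(26,255,255))}
def tile(im,c,z=.010):
    hsv=cv2.cvtColor(im["frame"],cv2.COLOR_BGR2HSV); m=cv2.inRange(hsv,*RNG[c]); 
    m[300:]=0
    m=cv2.morphologyEx(m,cv2.MORPH_CLOSE,np.ones((5,5)))
    k=max(cv2.findContours(m,0,1)[0],key=cv2.contourArea).reshape(-1,2)
    W=onplane(im,k,z)[:,:2]; r=cv2.minAreaRect((W*1000).astype(np.float32)); b=cv2.boxPoints(r)/1000
    e1,e2=b[1]-b[0],b[2]-b[1]; L,S=(e1,e2) if np.linalg.norm(e1)>np.linalg.norm(e2) else (e2,e1)
    l,s=np.linalg.norm(L),np.linalg.norm(S); u=L/l; ctr=np.array(r[0])/1000
    # bare end: which side outside glaze has height z (depth) / brighter colour
    C=cloud(im); 
    for sg in (1,-1):
        p=proj(im,np.r_[ctr+sg*u*(l/2+.012),z])[0].round().astype(int); print("  end",sg,p,im["frame"][p[1]-2:p[1]+3,p[0]-2:p[0]+3].mean((0,1)).round(),np.median(C[p[1]-2:p[1]+3,p[0]-2:p[0]+3,2]).round(4))
    return ctr,u,l,s
E
python3 - <<'E'
from h import *
f=[]
for c,p in (("y",[.346,-.349,.30]),("g",[.445,.354,.30])):
    move_to(p,q(0)); im=get_image("wrist"); np.save("t"+c+".npy",im,allow_pickle=True); f.append(im["frame"]); print(c,tile(im,c))
cv2.imwrite("pics/tiles.png",cv2.resize(np.hstack(f),None,fx=.714,fy=.714)); print(state()["time"])
E
```

```text
end 1 [293  28] [156. 215. 240.] 0.0112
  end -1 [264 126] [117. 174. 216.] 0.0012
y (array([ 0.45643246, -0.34975055]), array([ 0.9564208 , -0.29199198], dtype=float32), np.float32(0.08734035), np.float32(0.054186888))
  end 1 [520  32] [210. 232. 238.] 0.0526
  end -1 [508 151] [212. 232. 241.] 0.0459
g (array([0.53799976, 0.07777148]), array([0.99777114, 0.06672881], dtype=float32), np.float32(0.107814826), np.float32(0.053598657))
30.5167
```

View pics/tiles.png

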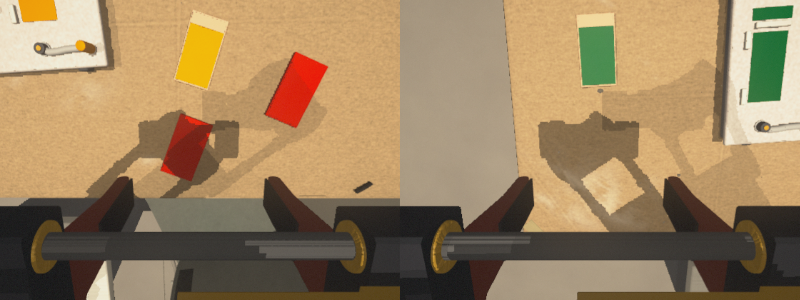

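The yellow tile is at (200,50) in the left half, with its bare strip at the far end. The lookalikes there are plainly red. The green tile is at (597,50) in the right half, but my mask picked the holder rectangle, so I'll restrict it to a region.

```bash
sed -i 's/def tile(im,c,z=.010):/def tile(im,c,z=.010,cols=(0,560)):/; s/    m\[300:\]=0/    m[300:]=0; m[:,:cols[0]]=0; m[:,cols[1]:]=0/' h.py
cat >> h.py <<'E'
def center(t,sg): # true tile centre: 3 mm bare rim, strip at end sg
    ctr,u,l,s=t; return ctr+sg*u*(.055-.003-l/2), np.arctan(u[1]/u[0])
def pick(p,yaw):
    move_to([*p,.12],q(yaw)); move_l([*p,.010],.12); close(); g=state()["finger_gap"]
    move_l([*p,.17],.2); print("pick gap",g,state()["finger_gap"],state()["ft_force"].round(1))
def place(c,dx=-.0025,dy=-.002):
    h=HOL[c]+(R.from_euler('z',TH).as_matrix()@[dx,dy,0])[:2]
    move_to([*h,.17],q(TH)); print("carry gap",state()["finger_gap"]); move_l([*h,.075],.12); move_l([*h,.0555],.04); hold(.2)
    print("place gap",state()["finger_gap"],state()["ft_force"].round(1)); gripper_open(); move_l([*h,.17],.2)
def look(c,n):
    h=HOL[c]; move_to([h[0]-.11,h[1],.30],q(0)); im=get_image("wrist"); np.save(n+".npy",im,allow_pickle=True); return im
E
python3 - <<'E'
from h import *
im=np.load("tg.npy",allow_pickle=True).item(); t=tile(im,"g",cols=(0,420)); print(t); ctr,yaw=center(t,1 if t[1][0]>0 else -1); print(ctr,yaw)
assert abs(t[3]-.054)<.003 and abs(t[2]-.087)<.005
pick(ctr,yaw); place("g"); im=look("g","pg"); print(state()["time"])
cv2.imwrite("pics/pg.png",im["frame"][0:260])
E
```

```text
end 1 [274  26] [158. 216. 241.] 0.0113
  end -1 [279 128] [102. 132. 153.] 0.0045
(array([0.55592706, 0.35360605]), array([0.99868095, 0.05134632], dtype=float32), np.float32(0.086099766), np.float32(0.0530931))
[0.56486538 0.3540656 ] 0.051368907
pick gap 0.05974670787061793 0.059536396787845176 [-0.9 -0.4 -2.2]
carry gap 0.059374315832119225
place gap 0.05906143659964115 [ 0.7 -0.3 -1. ]
38.8667
```

View pics/pg.png

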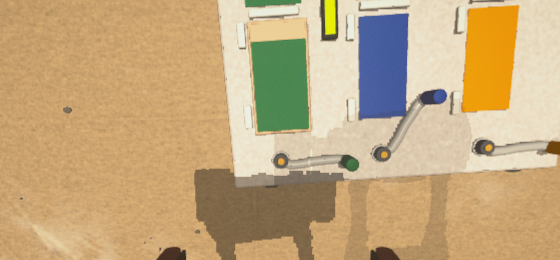

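The green tile lies in its holder, flush to the lugs and just short of the end stop. I'll shut its arm and measure.

```bash
cat >> h.py <<'E'
def rel(im,c,cols):
    t=tile(im,c,z=.055,cols=cols); ctr,yaw=center(t,1 if t[1][0]>0 else -1)
    d=R.from_euler('z',-TH).as_matrix()@[*(ctr-HOL[c]),0]; print("rel mm",(d[:2]*1000).round(1),"dyaw",round(yaw-TH,4),"glaze",t[2:])
E
python3 - <<'E'
from h import *
rel(np.load("pg.npy",allow_pickle=True).item(),"g",(240,318))
swing("g",.93,.32); im=look("g","pg2"); rel(im,"g",(240,318)); print(state()["time"])
move_to([.346,-.349,.30],q(0)); im2=get_image("wrist"); np.save("ty.npy",im2,allow_pickle=True)
t=tile(im2,"y",cols=(200,560)); print(t,center(t,1 if t[1][0]>0 else -1))
cv2.imwrite("pics/pg2.png",np.vstack([im["frame"][:200],im2["frame"][:200]]))
E
```

```text
end 1 [277  27] [151. 207. 236.] 0.0558
  end -1 [284 141] [177. 206. 223.] 0.0456
rel mm [-3.  -2.9] dyaw -0.0004 glaze (np.float32(0.08652136), np.float32(0.05327563))
g gap 0.0135 [-3.6 -1.1  1.7]
end f [ 3.4 -1.1 -5.1] gap 0.0134
  end 1 [274  24] [150. 205. 236.] 0.0563
  end -1 [281 137] [176. 205. 222.] 0.0453
rel mm [ 1.1 -0.5] dyaw -0.0003 glaze (np.float32(0.08630563), np.float32(0.053234998))
48.825
  end 1 [293  28] [155. 214. 240.] 0.0116
  end -1 [265 126] [117. 174. 216.] 0.001
(array([ 0.45650528, -0.34976636]), array([ 0.95690554, -0.2903993 ], dtype=float32), np.float32(0.0872307), np.float32(0.05428908)) (array([ 0.4645286 , -0.35220125]), np.float32(-0.29464412))
```

View pics/pg2.png

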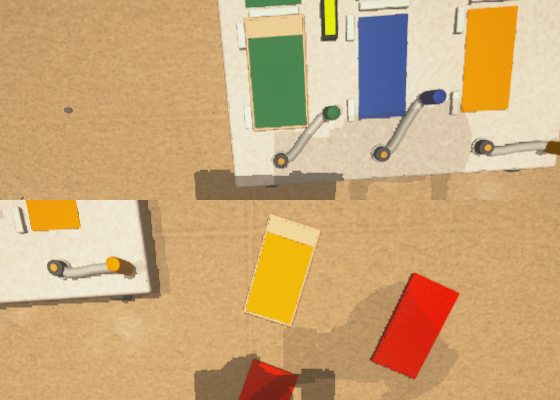

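The green arm is shut on the corner, at post (332,113), and the tile sits against the stop and lugs. The yellow tile has not moved, so it goes next.

Run:
```python
from h import *
im=np.load("ty.npy",allow_pickle=True).item(); ctr,yaw=center(tile(im,"y",cols=(200,560)),1)
pick(ctr,yaw); place("y"); im=look("y","py"); print(state()["time"])
cv2.imwrite("pics/py.png",im["frame"][0:260]); rel(im,"y",(230,330))
```

```text
end 1 [293  28] [155. 214. 240.] 0.0116
  end -1 [265 126] [117. 174. 216.] 0.001
pick gap 0.05970056203060226 0.059574467110630414 [ 0.7  0.9 -1.2]
carry gap 0.05968157684194418
place gap 0.05960514093008763 [ 0.6 -0.5 -1.6]
58.85
  end 1 [277  26] [150. 206. 237.] 0.0559
  end -1 [284 141] [174. 203. 221.] 0.0457
rel mm [-3.  -2.7] dyaw -0.0013 glaze (np.float32(0.08731829), np.float32(0.05426562))
```

View pics/py.png

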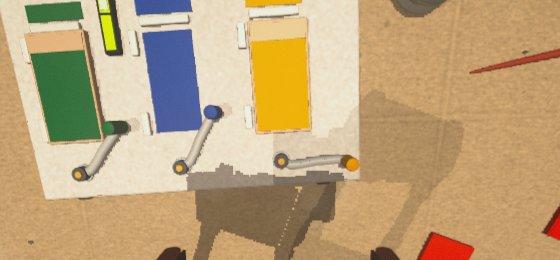

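The yellow tile is in its holder at (282,85), a little short of the stop and lugs. I'll shut its arm and then check the whole stage.

Run:
```python
from h import *
swing("y",.93,.32); im=look("y","py2"); rel(im,"y",(230,330))
move_to([0.48,-0.02,0.36],q(np.pi/2)); w=get_image("wrist"); np.save("w4.npy",w,allow_pickle=True); print("bubble",bubble(w)[:2])
# posts -> opening angle
hsv=cv2.cvtColor(w["frame"],cv2.COLOR_BGR2HSV)
for c,rg in (("g",RNG["g"]),("y",RNG["y"]),("b",((105,100,30),(130,255,255)))):
    m=cv2.inRange(hsv,*rg); m[330:]=0; n,l,st,ce=cv2.connectedComponentsWithStats(m)
    for i in range(1,n):
        if 30<st[i,4]<250 and ce[i][0]<330:
            P=onplane(w,ce[i],.087)[0,:2]; v=P-(PIV[c] if c in PIV else [.4560,-.0128]); print(c,P.round(4),"open",-(np.arctan2(v[1],v[0])-TH)-.685,"r",np.hypot(*v))
t=get_image("top"); np.save("top1.npy",t,allow_pickle=True); print(state()["time"])
cv2.imwrite("pics/fin.png",np.vstack([im["frame"][:230],w["frame"][:330]]))
a=np.load("top0.npy",allow_pickle=True).item()["frame"]
d=cv2.absdiff(a,t["frame"]).max(2)
for nm,(x,y) in dict(jar=(346,175),bowl=(149,138),clay=(234,133)).items(): print(nm,d[y-25:y+25,x-25:x+25].mean())
```

```text
y gap 0.013 [-3.9 -0.5  2.3]
end f [ 4.  -2.4 -4.8] gap 0.0133
  end 1 [274  23] [150. 206. 236.] 0.0558
  end -1 [281 137] [175. 204. 222.] 0.0458
rel mm [ 0.6 -0.3] dyaw -0.0036 glaze (np.float32(0.08715825), np.float32(0.05430577))
bubble (np.float64(-0.7611835814616391), np.float64(14.696207643656608))
g [0.4987 0.0462] open 0.17244665067490117 r 0.07139336273177421
y [ 0.5133 -0.1733] open 0.17151589871870976 r 0.07153809707629662
b [ 0.5138 -0.0546] open 0.00718191852488137 r 0.07133174595025644
70.0333
jar 1.836
bowl 1.8216
clay 1.874
```

View pics/fin.png

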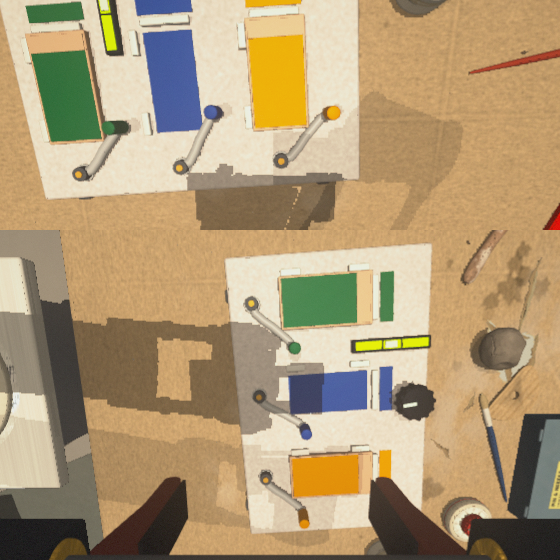

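```bash
python3 -c "
from bench import *
job_done()"
```

```text
the job is handed in; nothing more can be done
```

The stage is level, and both tiles on the table, green and yellow, are in their own holders. All three arms are shut, and I handed the job in at about 70 s. No blue tile was on the table, so the blue holder stayed empty and its arm was never opened.

The last camera checks before handing in showed:
- **Level:** the bubble was 0.8 mm off centre, about 0.0013 rad of tilt.
- **Tiles:** against the 3 mm limits, green measured (+1.1, −0.5) mm and yellow (+0.6, −0.3) mm from home in x and y. Both were lined up within 0.004 rad and lay flat at holder height.
- **Arms:** openings were 0.17 rad for green, 0.17 rad for yellow and 0.01 rad for blue.
- **Jar, bowl and clay:** the top-camera view around them looked the same as at the start.

No check failed, and I saw neither a knocked tile nor a slackened grip. Green's +1.1 mm is past where the end stop would allow, so I put it down to the 1–2 mm error in the camera measurements.

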